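# Try the folding stay of the tasting case

## Robot

A 6-joint arm with a two-finger parallel gripper is mounted at the origin on a cart in front of the work surface, level with it; the furniture and walls round the work are solid. World frame = base frame: x ahead of the robot, y to its left, z up, the work surface at z = 0. Lengths are in m, angles in rad, forces in N, time in s.
With the tool pointing down it reaches from about 0.375 to 0.9 m from the base axis. Payload 3.1 kg.
Tool frame: the origin (TCP) lies at the very end of the fingers, on their centre line; the grasp point (between the pads) lies 19 mm behind it (manip.pinch_z is the distance from the TCP to the grasp point, in m); z points along the fingers, y is the direction in which the jaws open and shut (so a half turn about z gives the same grasp; the last joint's range is limited). The gripper opens to 85 mm and grips with 20 to 120 N. Pads are 22 mm wide; open, the fingers measure 114 mm over their backs; the gripper's body (76 mm by 85 mm) begins 54 mm behind the grasp point. The pads swing forward as they close: fully open they stand 13 mm farther back than shut.
Start: joints at [1.065, 0.527, 1.433, -0, 1.181, -0.178], TCP at [0.201, 0.592, 0.207] pointing down, gripper open.
Joint ranges: [-3.08, 3.08], [-0.75, 2.2], [0.22, 2.44], [-1.43, 4.57], [0, 2.65], [-2.85, 2.85]. Speed limits (rad/s): [2.79, 2.79, 3.14, 3.14, 3.14, 3.14].

## Interface

Orientations are given as a unit quaternion [x, y, z, w].
In Python, from station import manip gives the robot as it stands.
- The arm moves only by the tool drive_tool, never from a script. Its argument "increments" is a list of rows, each a list of 7 numbers: the closure in counts, from 0 (fully open) to 255 (shut), then the shift along the tool's x, y, z in cm, then the turn, a rotation vector about the tool's x, y, z in rad. A call has 1 to 20 rows; each row is the pose to reach, as a shift and turn from the pose commanded when the call began, along the tool's axes at that moment; what a row does not reach only later rows make up. A row lasts 1/10 s, in which the tool goes at most 50 mm and 8.59 degrees, less where a joint would pass 70% of its speed; a pose out of reach is approached as far as the arm can. A call with a gripper value outside its range is refused whole. The fingers move at their own pace and stop on an object; "force" is the grip in N (left out, the last holds). Time passes only in rows, so rows that repeat a pose let the fingers close. It gives the time, the measured TCP pose, the force and the opening at its end, in the units of the state.
- manip.sense(): the state, without advancing time (a new reading comes with each control period).
- manip.snapshot(name): name is "scene" or "top" or "wrist"; returns the picture (384x512x3 uint8, red, green, blue); there is no depth.
- manip.camera_model(name): a dict with "mtx" (3x3 intrinsics, pixels), "cam_to_world" (4x4, takes a point from camera to world coordinates). Camera axes: x right, y down, z forward; pixel columns grow to the right and rows downward; lengths in m; the calibration is good to about 2 mm. A picture is of the moment at which its call begins: read the wrist's pose just before it. camera_model takes no time and is no camera call; for the wrist camera it gives the pose at the moment of the call.
- manip.sign_off(): hands the job in, once; it reports no verdict.
The state is a dict: "t": time; "q": joint angles; "qd": joint speeds; "tau": joint torques, N m; "tcp_pos": TCP position; "tool_rot": TCP orientation; "force": force on the tool from outside, world axes, zero at the start; "ft_torque": the same for the moment, N m; "finger_gap": opening from 0.0 (shut) to 1.0 (fully open).
Only numpy, scipy, OpenCV 4.12 (cv2) and the standard library are available. Lean on these libraries where they do the work, as an engineer would, in place of code of your own. Each camera call takes 0.05 s, during which the arm holds its last target. There are 200 camera calls.

## Task

A new folding stay has been fitted to the wooden tasting case on the counter, the one with the steel bar handle along the front of its lid: try it once. Raise the lid all the way by its handle until the stay locks straight, and let go so that the lid stands by itself. Then push the stay's knee back by its black peg, so that the stay folds and the lid sinks shut again.

Things in the scene. Friction and masses are not known exactly. Their poses are not given: they have to be found in the camera images.
- tasting_case: Wooden case, screwed down: 160 mm deep (its x, from the handle side to the hinge side), 220 wide (y), 100 high; origin at the centre of its underside, z up. Lid 160 x 220 x 12 mm, 0.6 kg, on top, hinged on the line along y at x = +80, z = 100 mm. A folding stay of two 75.5 mm steel links on its outer left (+y) side joins case and lid; leave it alone while raising the lid.
- lid_handle (a point): Centre of the lid's handle: a round steel bar 10 mm thick, 110 mm long along the case's y, on two posts 100 mm apart, 45 mm ahead of the lid's front edge. Lid shut: case x = -125, y = 0, z = 106 mm. It swings up and back round the hinge line at 205 mm from it, to about 200 mm above the hinge. The bar can turn between fingers that grip it from above across its thickness.
- case_lid (a joint): Opening angle of the lid, rad: 0 shut, 1.37 standing on the locked stay, 1.40 the most the stay allows. The hinge is damped (soft close, 0.6 N m s/rad): raising takes about 5 N at the handle. With the stay unlocked the lid sinks shut by itself in a few seconds; with it locked it stands.
- stay_knee (a joint): Unfolding angle of the stay's knee, rad: 0 folded (lid shut), 2.01 straight, 2.31 locked (0.3 past straight, at a stop). A weak spring carries it past straight into the lock once the lid is raised to 1.39 or until it stops. To break it, push the knee down again past straight to below about 1.5; then the lid's weight folds it.
- stay_knob (a point): Middle of the round black peg on the knee: 18 mm thick, 52 long, level along the case's y, its middle 52 mm outside the case's left side. Lid shut: at case x = -9, z = 34 mm; locked: x = 0, z = 135, free from above. About 2 N breaks it: 40 mm down and 20 towards the case's back. The lid then comes forward beside it: push the outer half, then leave upward or outward.

How it is judged:
On the way, in this order (a step that is already met when the one before it is completed fails the run):
1. the lid is up and stands by itself on the stay, which is locked past straight; the robot has let go (value of joint case_lid above 1.32 rad and value of joint stay_knee above 2.18 rad and contact force between each of the arm, the fingers and tasting_case below 0.3 N), for 0.5 s.
2. the stay's knee has been broken: pushed back past straight, while the lid is still well up (value of joint stay_knee below 1.8 rad and value of joint case_lid above 0.4 rad), for 0.05 s.
At the end, for the whole second after the job is handed in: The lid is shut (within 0.06 rad) and at rest, and the stay lies folded (knee below 0.25 rad) at the case's side (value of joint case_lid below 0.06 rad and value of joint stay_knee below 0.25 rad and velocity of joint case_lid above -0.1 rad/s); the robot touches nothing.
It also fails if it takes over 45 s, if anything falls off the work surface, if the arm or the gripper's body presses on something with over 40 N, if the wrist force passes 120 N, or if a joint passes its speed limit or range.

## Working session

There is one attempt and no reset: what is moved stays moved. The work goes in short steps, Python scripts to look and compute and a tool call to move; the robot and the scene stay as the last step left them, time stands still between calls to the robot, and variables do not carry over. Pictures are saved under pics/ and viewed, about 8 in all and at most 12, crops included, and the job is handed in when it is done.

Besides the shell and the picture viewer there is one more tool, called after ">>>" as a command line: name --pt "numbers of a row" for each row, then --argument value for the rest. drive_tool: Moves the arm, as the interface text tells. Its arguments: {"type":"object","properties":{"increments":{"type":"array","items":{"type":"array","items":{"type":"number"}}},"force":{"type":"number"}},"required":["increments"]}

```bash
mkdir -p pics; ls; python3 - <<'E'
from station import manip
import cv2,numpy as np
s=manip.sense();print(s['t'],s['tcp_pos'],s['tool_rot'],s['finger_gap'],manip.pinch_z)
for n in("scene","top"):
    im=manip.snapshot(n);cv2.imwrite(f"pics/{n}0.png",im[:,:,::-1])
    m=manip.camera_model(n);print(n,np.round(m['mtx'],1).tolist(),np.round(m['cam_to_world'],3).tolist())
E
```

```text
pics
0.0 [0.20023358 0.59125078 0.2061302 ] [ 1.62681549e-01  9.86678040e-01 -1.01576578e-03 -3.55953043e-04] 1.0008418567742454 0.0187
scene [[349.5, 0.0, 252.1], [0.0, 349.5, 189.5], [0.0, 0.0, 1.0]] [[0.75, -0.412, 0.518, 0.095], [-0.661, -0.486, 0.571, -0.717], [0.016, -0.771, -0.637, 0.65], [0.0, 0.0, 0.0, 1.0]]
top [[469.0, 0.0, 253.8], [0.0, 469.0, 199.5], [0.0, 0.0, 1.0]] [[-0.013, -0.995, 0.095, 0.464], [-1.0, 0.014, 0.009, -0.228], [-0.01, -0.095, -0.995, 0.922], [0.0, 0.0, 0.0, 1.0]]
```

View pics/scene0.png

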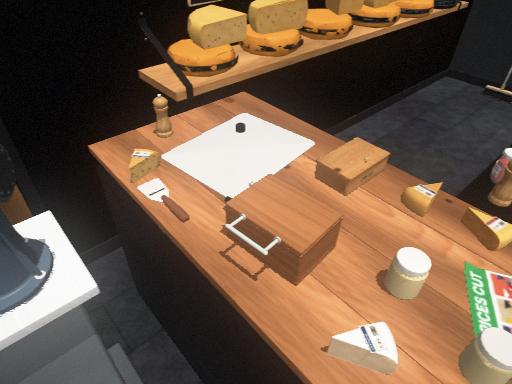

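View pics/top0.png

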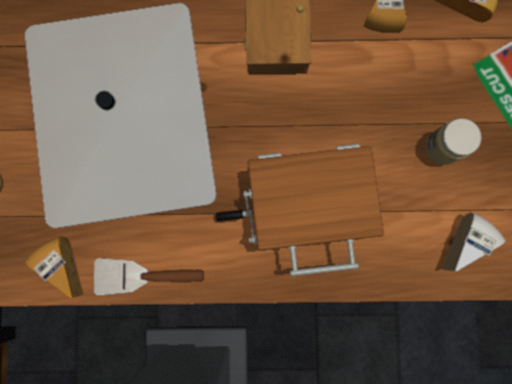

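The scene shows the case, lid shut, with its handle toward the robot. In the top view the lid corners are near (247,159), (371,147), (383,236) and (257,249). The handle bar runs from (293,273) to (357,266), and the black peg spans (216,217) to (244,214). A shelf of cheese stands behind the case.

```bash
cat > h.py <<'E'
from station import manip
import numpy as np, cv2
def ray(n,uv,z,M=None):
    M=M or manip.camera_model(n); T=np.array(M['cam_to_world'])
    d=T[:3,:3]@np.linalg.solve(np.array(M['mtx']),[*uv,1]); return T[:3,3]+d*(z-T[2,3])/d[2]
def proj(n,p):
    M=manip.camera_model(n);T=np.linalg.inv(M['cam_to_world']);c=np.array(M['mtx'])@(T@[*p,1])[:3];return c[:2]/c[2]
E
python3 - <<'E'
from h import *
c=[ray('top',p,.112) for p in[(247,159),(371,147),(383,236),(257,249)]]
print(np.round(c,4),[round(float(np.linalg.norm(c[i]-c[(i+1)%4])),4) for i in range(4)],np.mean(c,0))
for i,j in((1,0),(2,3)): d=c[j]-c[i];print('yaw',np.arctan2(-d[0],d[1]))
for i,j in((3,0),(2,1)): d=c[j]-c[i];print('yaw',np.arctan2(d[1],d[0]))
b=[ray('top',p,.108) for p in[(291,272.5),(358,265.5)]];print(b,np.mean(b,0),np.linalg.norm(b[0]-b[1]))
k=[ray('top',p,.034+.004) for p in[(216,217),(244,214)]];print(k)
# shelf edge: scene pixels
for z in(0.1,.2,.3,.4): print(z,[np.round(ray('scene',p,z),2).tolist() for p in((143,73),(190,94),(430,14))])
E
```

```text
[[ 0.6125 -0.2095  0.112 ]
 [ 0.6305 -0.4267  0.112 ]
 [ 0.475  -0.4415  0.112 ]
 [ 0.4557 -0.2248  0.112 ]] [0.2179, 0.1562, 0.2175, 0.1576] [ 0.54342878 -0.32565674  0.112     ]
yaw 0.08238226183927563
yaw 0.08893791767169851
yaw 0.09720571573500668
yaw 0.09493694404443748
[array([ 0.41475854, -0.28262443,  0.108     ]), array([ 0.42518105, -0.39779253,  0.108     ])] [ 0.41996979 -0.34020848  0.108     ] 0.11563874586786829
[array([ 0.51607726, -0.14797919,  0.038     ]), array([ 0.52100629, -0.20093188,  0.038     ])]
0.1 [[0.7, 0.63, 0.1], [0.73, 0.34, 0.1], [2.61, 0.37, 0.1]]
0.2 [[0.59, 0.38, 0.2], [0.62, 0.14, 0.2], [2.16, 0.17, 0.2]]
0.3 [[0.48, 0.14, 0.3], [0.5, -0.05, 0.3], [1.7, -0.02, 0.3]]
0.4 [[0.37, -0.11, 0.4], [0.38, -0.24, 0.4], [1.24, -0.22, 0.4]]
```

>>> drive_tool --pt "100 -47 -46 -8 0 0 1.15" --pt "100 -47 -46 -8 0 0 1.15" --pt "100 -47 -46 -8 0 0 1.15" --pt "100 -47 -46 -8 0 0 1.15" --pt "100 -47 -46 -8 0 0 1.15" --pt "100 -47 -46 -8 0 0 1.15" --pt "100 -47 -46 -8 0 0 1.15" --pt "100 -47 -46 -8 0 0 1.15" --pt "100 -47 -46 -8 0 0 1.15" --pt "100 -47 -46 -8 0 0 1.15" --pt "100 -47 -46 -8 0 0 1.15" --pt "100 -47 -46 -8 0 0 1.15" --pt "100 -47 -46 -8 0 0 1.15" --pt "100 -50.6 -80.8 -2 0 0 1.154" --pt "100 -50.6 -80.8 -2 0 0 1.154" --pt "100 -50.6 -80.8 -2 0 0 1.154" --pt "100 -50.6 -80.8 -2 0 0 1.154" --pt "100 -50.6 -80.8 -2 0 0 1.154" --pt "100 -50.6 -80.8 -2 0 0 1.154" --pt "100 -50.6 -80.8 -2 0 0 1.154"

```text
t: 2.1
tcp_pos: [0.4223, -0.3237, 0.2288]
tool_rot: [0.675, 0.738, 0.0, -0.0]
force: [2.0, -0.7, 0.1]
finger_gap: 0.608
```

```bash
cat >> h.py <<'E'
from scipy.spatial.transform import Rotation as R
yaw=.089; C=np.array([.5434,-.3257])
def case(p):  # world -> case coords (mm)
    d=np.array(p[:2])-C; c,s=np.cos(yaw),np.sin(yaw); return np.round([(c*d[0]+s*d[1])*1e3,(-s*d[0]+c*d[1])*1e3,p[2]*1e3],1)
def st():
    s=manip.sense(); print('t',round(s['t'],2),'tcp',np.round(s['tcp_pos'],4),'case',case(s['tcp_pos']),'F',np.round(s['force'],1),'gap',round(s['finger_gap'],3),'q',np.round(s['q'],2))
    print('toolR',np.round(R.from_quat(s['tool_rot']).as_matrix(),3).tolist(),'yaw_y',round(float(np.arctan2(*R.from_quat(s['tool_rot']).as_matrix()[[1,0],1])),4)); return s
E
python3 - <<'E'
from h import *
st(); M=manip.camera_model('wrist'); im=manip.snapshot('wrist'); cv2.imwrite('pics/w1.png',im[:,:,::-1])
print(np.round(M['cam_to_world'],3).tolist(),np.round(M['mtx'],1).tolist())
E
```

```text
t 2.1 tcp [ 0.4223 -0.3237  0.2288] case [-120.4   12.7  228.8] F [ 2.  -0.7  0.1] gap 0.608 q [-0.86  0.38  1.64  0.    1.13 -0.95]
toolR [[-0.089, 0.996, -0.0], [0.996, 0.089, 0.001], [0.001, -0.0, -1.0]] yaw_y 0.0896
[[0.996, 0.086, 0.026, 0.415], [0.09, -0.952, -0.294, -0.25], [-0.0, 0.295, -0.955, 0.395], [0.0, 0.0, 0.0, 1.0]] [[340.2, 0.0, 256.8], [0.0, 340.2, 191.4], [0.0, 0.0, 1.0]]
```

View pics/w1.png

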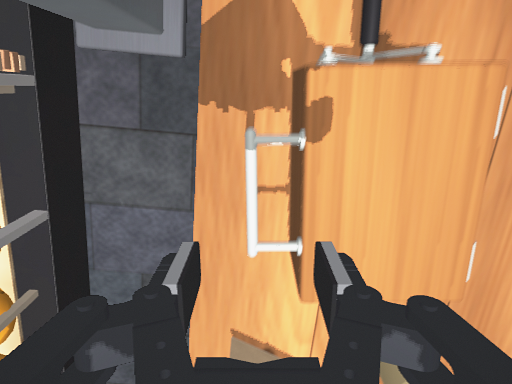

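The wrist view shows the bar from (250,128) to (253,256), standing between the fingers, with the lid edge near column 303.

```bash
python3 - <<'E'
from h import *
a,b=ray('wrist',(250,128),.106),ray('wrist',(253,256),.106)
print(a,b,np.linalg.norm(a-b),case(a),case(b),case((a+b)/2))
E
```

```text
[ 0.41133997 -0.29289742  0.106     ] [ 0.42368768 -0.41198299  0.106     ] 0.11972400859511363 [-128.6   44.4  106. ] [-126.9  -75.3  106. ] [-127.8  -15.4  106. ]
```

```bash
python3 - <<'E'
from h import *
M=dict(mtx=[[340.2,0,256.8],[0,340.2,191.4],[0,0,1]],cam_to_world=[[0.996,0.086,0.026,0.415],[0.09,-0.952,-0.294,-0.25],[0,0.295,-0.955,0.395],[0,0,0,1]])
a,b=ray('',(250,128),.106,M),ray('',(253,256),.106,M); print(case(a),case(b),case((a+b)/2)); st()
E
```

```text
[-127.    53.3  106. ] [-124.8  -66.4  106. ] [-125.9   -6.5  106. ]
t 2.15 tcp [ 0.4213 -0.3323  0.2278] case [-122.2    4.3  227.8] F [ 0.2 -5.3  0.8] gap 0.607 q [-0.87  0.38  1.63 -0.01  1.12 -0.96]
toolR [[-0.085, 0.996, -0.001], [0.996, 0.085, -0.007], [-0.007, -0.002, -1.0]] yaw_y 0.0854
```

>>> drive_tool --pt "100 -0.3 -0.1 5 0 0 0" --pt "100 -0.3 -0.1 9 0 0 0" --pt "100 -0.3 -0.1 12 0 0 0" --pt "100 -0.3 -0.1 13.9 0 0 0" --pt "100 -0.3 -0.1 13.9 0 0 0" --pt "100 -0.3 -0.1 13.9 0 0 0" --pt "255 -0.3 -0.1 13.9 0 0 0" --pt "255 -0.3 -0.1 13.9 0 0 0" --pt "255 -0.3 -0.1 13.9 0 0 0" --pt "255 -0.3 -0.1 13.9 0 0 0" --pt "255 -0.3 -0.1 13.9 0 0 0" --pt "255 -0.3 -0.1 13.9 0 0 0" --force 35

```text
t: 3.35
tcp_pos: [0.4225, -0.3251, 0.0906]
tool_rot: [0.675, 0.738, -0.0, 0.0]
force: [0.8, -0.6, 0.4]
finger_gap: 0.001
```

```bash
python3 - <<'E'
from h import *
st(); cv2.imwrite('pics/w2.png',manip.snapshot('wrist')[:,:,::-1])
x0=None
for th in np.arange(0,1.45,.1):
    f=lambda t:np.array([-.205*np.cos(t)+.006*np.sin(t),.205*np.sin(t)+.006*np.cos(t)])
    d=(f(th)-f(0))*100; print(round(th,2),'tool y %.1f z %.1f'%(d[0],-d[1]))
d=(f(1.39)-f(0))*100;print(d)
E
```

```text
t 3.35 tcp [ 0.4225 -0.3251  0.0906] case [-120.3   11.3   90.6] F [ 0.8 -0.6  0.4] gap 0.001 q [-0.87  0.58  1.77 -0.    0.8  -0.96]
toolR [[-0.09, 0.996, 0.0], [0.996, 0.09, -0.0], [-0.0, 0.0, -1.0]] yaw_y 0.09
0.0 tool y 0.0 z -0.0
0.1 tool y 0.2 z -2.0
0.2 tool y 0.5 z -4.1
0.3 tool y 1.1 z -6.0
0.4 tool y 1.9 z -7.9
0.5 tool y 2.8 z -9.8
0.6 tool y 3.9 z -11.5
0.7 tool y 5.2 z -13.1
0.8 tool y 6.6 z -14.5
0.9 tool y 8.2 z -15.8
1.0 tool y 9.9 z -17.0
1.1 tool y 11.7 z -17.9
1.2 tool y 13.6 z -18.7
1.3 tool y 15.6 z -19.3
1.4 tool y 17.6 z -19.7
[17.40405445 19.67375449]
```

View pics/w2.png

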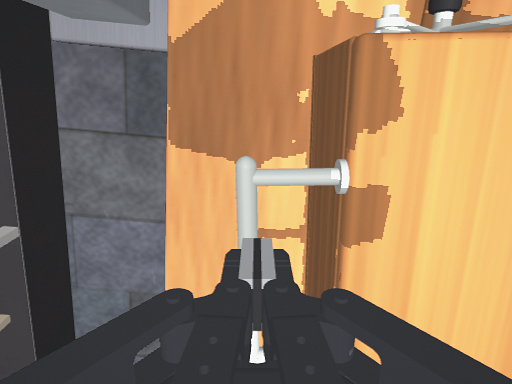

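The fingers are fully shut (gap 0), so they missed the bar, which passes beside or under them near column 247. I'll triangulate its left end from both wrist views to check its height.

```bash
python3 - <<'E'
from h import *
K=np.array([[340.2,0,256.8],[0,340.2,191.4],[0,0,1]])
T1=np.array([[0.996,0.086,0.026,0.415],[0.09,-0.952,-0.294,-0.25],[0,0.295,-0.955,0.395],[0,0,0,1]])
m=manip.camera_model('wrist');T2=np.array(m['cam_to_world']);mt=manip.camera_model('top');Tt=np.array(mt['cam_to_world'])
P=lambda K,T:np.array(K)@np.linalg.inv(T)[:3]
tri=lambda Ps,us:(lambda X:X[:3]/X[3])(np.linalg.svd(np.array([u[k]*p[2]-p[k] for p,u in zip(Ps,us) for k in(0,1)]))[2][-1])
P1,P2,Pt=P(K,T1),P(m['mtx'],T2),P(mt['mtx'],Tt)
print('cam2',T2.round(3).tolist())
for n,X in(('bar left w1w2',tri([P1,P2],[(251,135),(247,168)])),('w1 w2 top',tri([P1,P2,Pt],[(251,135),(247,168),(294,272)]))): print(n,X.round(4),case(X))
s=st();X=np.array([*s['tcp_pos'],1]);u=P2@X;print('tcp px',u[:2]/u[2])
for z in(.09,.1,.106,.11,.13):print(z,case(ray('wrist',(247,168),z)),case(ray('wrist',(249,235),z)))
E
```

```text
cam2 [[0.996, 0.086, 0.027, 0.415], [0.09, -0.951, -0.295, -0.251], [-0.0, 0.296, -0.955, 0.257], [0.0, 0.0, 0.0, 1.0]]
bar left w1w2 [ 0.4136 -0.2934  0.0784] [-126.5   43.7   78.4]
w1 w2 top [ 0.4143 -0.2893  0.0968] [-125.4   47.7   96.8]
t 3.4 tcp [ 0.4225 -0.3251  0.0905] case [-120.3   11.3   90.5] F [-0.6  0.2 -0.5] gap -0.001 q [-0.87  0.58  1.77 -0.    0.8  -0.96]
toolR [[-0.09, 0.996, 0.0], [0.996, 0.09, -0.0], [-0.0, 0.0, -1.0]] yaw_y 0.09
tcp px [257.92080629 232.48205227]
0.09 [-125.9   46.4   90. ] [-125.1    9.6   90. ]
0.1 [-125.6   48.7  100. ] [-124.9   14.2  100. ]
0.106 [-125.4   50.2  106. ] [-124.7   16.9  106. ]
0.11 [-125.3   51.1  110. ] [-124.6   18.8  110. ]
0.13 [-124.7   55.8  130. ] [-124.1   27.9  130. ]
```

```bash
python3 - <<'E'
from h import *
s=cv2.imread('pics/scene0.png')[180:280,200:360];t=cv2.imread('pics/top0.png')[230:290,270:390]
cv2.imwrite('pics/crops.png',np.vstack([cv2.resize(s,(640,400),interpolation=2),cv2.resize(np.pad(t,((0,0),(0,40),(0,0))),(640,240)) if 0 else cv2.resize(t,(400,200),interpolation=2)[:, :].copy() if 0 else np.pad(cv2.resize(t,(400,200),interpolation=2),((0,0),(0,240),(0,0)))]))
E
```

```text
(no output)
```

View pics/crops.png

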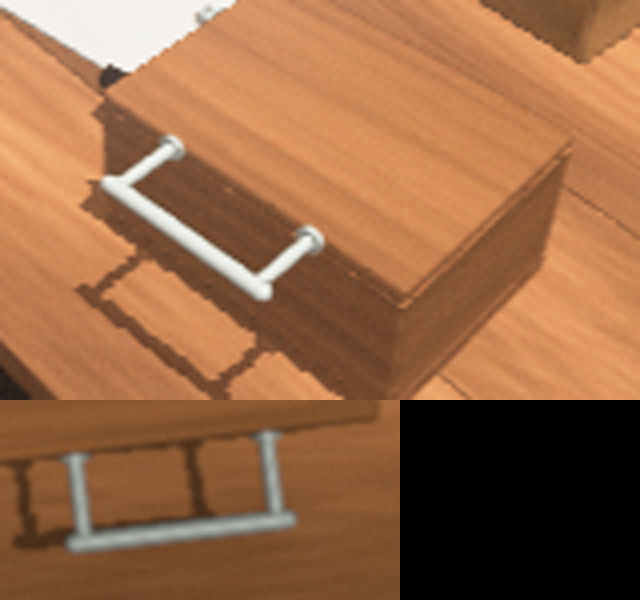

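The crops give the bar tips at (226,226) and (266.5,253.5) in the scene view, and at (290.4,274.4) and (358.8,265.7) in the top view. The front-right lid corner is at (300.5,256.2) in the scene view and (383.4,235.4) in the top view.

```bash
cat >> h.py <<'E'
def tri(*obs): # (cam, uv)
    A=[]
    for n,u in obs:
        M=manip.camera_model(n) if isinstance(n,str) else n
        p=np.array(M['mtx'])@np.linalg.inv(M['cam_to_world'])[:3]; A+=[u[0]*p[2]-p[0],u[1]*p[2]-p[1]]
    A=np.array(A);A/=np.linalg.norm(A[:,:3],axis=1)[:,None];X=np.linalg.lstsq(A[:,:3],-A[:,3],rcond=None)[0]; r=A@[*X,1]
    return X.round(4),case(X),'res mm',(r*1e3).round(1)
E
python3 - <<'E'
from h import *
print('L',tri(('scene',(226,226)),('top',(290.4,274.4))))
print('R',tri(('scene',(266.5,253.5)),('top',(358.8,265.7))))
print('lidFR',tri(('scene',(300.5,256.2)),('top',(383.4,235.4))))
print('lidFL',tri(('scene',(226,204)),('top',(257,248.5))))
print('Lw',tri(('wrist',(247,160)),('top',(290.4,274.4))),tri(('wrist',(247,160)),('scene',(226,226))))
E
```

```text
L (array([ 0.4123, -0.2827,  0.1033]), array([-126.7,   54.5,  103.3]), 'res mm', array([ 1.3, -0. , -0.8,  1.1]))
R (array([ 0.4249, -0.3994,  0.1074]), array([-124.5,  -62.9,  107.4]), 'res mm', array([ 0.2, -0. , -0.1,  0.2]))
lidFR (array([ 0.4763, -0.4453,  0.1007]), array([ -77.5, -113.1,  100.7]), 'res mm', array([ 0.1, -0. , -0. ,  0. ]))
lidFL (array([ 0.4574, -0.2255,  0.1023]), array([-76.8, 107.5, 102.3]), 'res mm', array([ 1.1, -0. , -0.7,  0.9]))
Lw (array([ 0.4131, -0.2805,  0.1202]), array([-125.8,   56.7,  120.2]), 'res mm', array([ 0.8, -0.2,  0.3,  0.8])) (array([ 0.4135, -0.2836,  0.1034]), array([-125.7,   53.4,  103.4]), 'res mm', array([ 0.2,  0.1, -0.2,  0. ]))
```

>>> drive_tool --pt "120 -0.8 -0.3 -0.5 0 0 0" --pt "120 -1.5 -0.5 -0.5 0 0 0" --pt "120 -1.5 -0.5 -0.5 0 0 0" --pt "120 -1.5 -0.5 -0.5 0 0 0" --pt "120 -1.5 -0.5 0.5 0 0 0" --pt "120 -1.5 -0.5 1.5 0 0 0" --pt "120 -1.5 -0.5 2.2 0 0 0" --pt "120 -1.5 -0.5 2.2 0 0 0" --pt "120 -1.5 -0.5 2.2 0 0 0" --force 35

```text
t: 4.3
tcp_pos: [0.4187, -0.3402, 0.0678]
tool_rot: [0.675, 0.738, 0.0, -0.001]
force: [-0.4, 0.1, -0.5]
finger_gap: 0.525
```

```bash
python3 - <<'E'
from h import *
st(); cv2.imwrite('pics/w3.png',manip.snapshot('wrist')[:,:,::-1])
E
```

```text
t 4.3 tcp [ 0.4187 -0.3402  0.0678] case [-125.5   -3.3   67.8] F [-0.4  0.1 -0.5] gap 0.525 q [-0.89  0.62  1.76 -0.    0.76 -0.98]
toolR [[-0.09, 0.996, -0.001], [0.996, 0.09, 0.001], [0.001, -0.001, -1.0]] yaw_y 0.0902
```

View pics/w3.png

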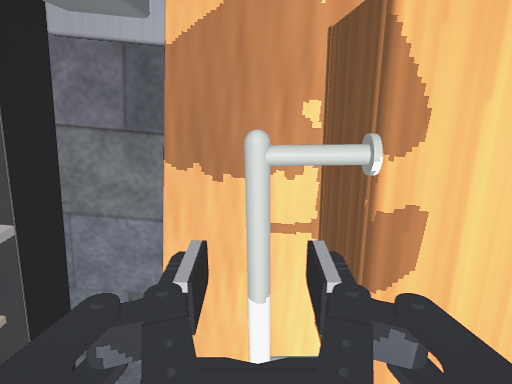

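The bar is centred between the pads at column 258, and its apparent width puts it about 10 mm above the pad tips. I'll go slightly lower and grip.

>>> drive_tool --pt "120 0 0 0.6 0 0 0" --pt "255 0 0 0.6 0 0 0" --pt "255 0 0 0.6 0 0 0" --pt "255 0 0 0.6 0 0 0" --pt "255 0 0 0.6 0 0 0" --pt "255 0 0 0.6 0 0 0" --force 35

```text
t: 4.95
tcp_pos: [0.4195, -0.3405, 0.0625]
tool_rot: [0.675, 0.738, 0.0, 0.001]
force: [3.3, 2.2, -0.7]
finger_gap: 0.101
```

```bash
python3 - <<'E'
from h import *
st()
E
```

```text
t 4.95 tcp [ 0.4195 -0.3405  0.0625] case [-124.7   -3.7   62.5] F [ 3.3  2.2 -0.7] gap 0.101 q [-0.89  0.63  1.77  0.    0.74 -0.98]
toolR [[-0.09, 0.996, 0.001], [0.996, 0.09, -0.0], [-0.0, 0.001, -1.0]] yaw_y 0.0901
```

>>> drive_tool --pt "255 0 0.1 -1.0 0 0 0" --pt "255 0 0.2 -2.0 0 0 0" --pt "255 0 0.3 -3.1 0 0 0" --pt "255 0 0.5 -4.1 0 0 0" --pt "255 0 0.8 -5.1 0 0 0" --pt "255 0 1.1 -6.0 0 0 0" --pt "255 0 1.5 -7.0 0 0 0" --pt "255 0 1.9 -7.9 0 0 0" --pt "255 0 2.3 -8.9 0 0 0" --pt "255 0 2.8 -9.8 0 0 0" --pt "255 0 3.3 -10.7 0 0 0" --pt "255 0 3.9 -11.5 0 0 0" --pt "255 0 4.5 -12.3 0 0 0" --pt "255 0 5.2 -13.1 0 0 0" --pt "255 0 5.9 -13.8 0 0 0" --pt "255 0 6.6 -14.5 0 0 0" --pt "255 0 6.6 -14.5 0 0 0"

```text
t: 6.65
tcp_pos: [0.4837, -0.3339, 0.2095]
tool_rot: [0.674, 0.739, -0.001, -0.001]
force: [-7.4, 1.0, 4.3]
finger_gap: 0.103
```

```bash
python3 - <<'E'
from h import *
st();cv2.imwrite('pics/s4.png',manip.snapshot('scene')[:,:,::-1])
E
```

```text
t 6.65 tcp [ 0.4837 -0.3339  0.2095] case [-60.2  -2.9 209.5] F [-7.4  1.   4.3] gap 0.103 q [-0.79  0.48  1.52 -0.    1.14 -0.88]
toolR [[-0.091, 0.996, -0.003], [0.996, 0.091, 0.001], [0.001, -0.003, -1.0]] yaw_y 0.091
```

View pics/s4.png

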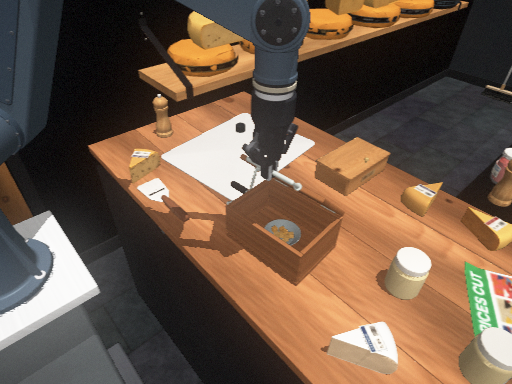

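The lid is up about 45°, with the case open and the gripper holding the bar. I'll continue along the arc.

>>> drive_tool --pt "255 0 0.8 -0.7 0 0 0" --pt "255 0 1.6 -1.3 0 0 0" --pt "255 0 2.4 -1.9 0 0 0" --pt "255 0 3.3 -2.5 0 0 0" --pt "255 0 4.2 -3.0 0 0 0" --pt "255 0 5.1 -3.4 0 0 0" --pt "255 0 6.0 -3.8 0 0 0" --pt "255 0 7.0 -4.2 0 0 0" --pt "255 0 8.0 -4.5 0 0 0" --pt "255 0 8.8 -4.7 0 0 0" --pt "255 0 9.5 -4.9 0 0 0" --pt "255 0 10.1 -5.0 0 0 0" --pt "255 0 10.5 -5.1 0 0 0" --pt "255 0 10.8 -5.2 0 0 0" --pt "255 0 10.8 -5.2 0 0 0" --pt "255 0 10.8 -5.2 0 0 0"

```text
t: 8.3
tcp_pos: [0.5935, -0.3229, 0.2623]
tool_rot: [0.674, 0.739, 0.002, 0.0]
force: [-1.4, 5.3, 6.3]
finger_gap: 0.1
```

```bash
python3 - <<'E'
from h import *
st();cv2.imwrite('pics/t5.png',manip.snapshot('top')[:,:,::-1])
E
```

```text
t 8.3 tcp [ 0.5935 -0.3229  0.2623] case [ 50.1  -1.6 262.3] F [-1.4  5.3  6.3] gap 0.1 q [-0.66  0.55  1.23  0.    1.36 -0.76]
toolR [[-0.091, 0.996, 0.003], [0.996, 0.091, 0.002], [0.002, 0.003, -1.0]] yaw_y 0.0909
```

View pics/t5.png

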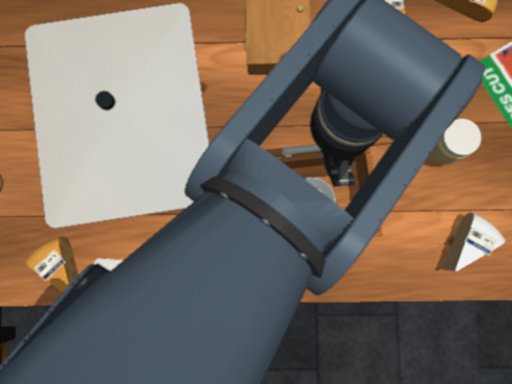

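>>> drive_tool --pt "255 0 0.2 0 0 0 0" --pt "255 0 0.3 0 0 0 0" --pt "255 0 0.3 0 0 0 0" --pt "255 0 0.3 0 0 0 0"

```text
t: 8.75
tcp_pos: [0.5951, -0.3227, 0.2625]
tool_rot: [0.674, 0.738, 0.001, -0.001]
force: [-4.3, 5.5, 9.1]
finger_gap: 0.102
```

```bash
python3 - <<'E'
from h import *
st()
im=manip.snapshot('wrist');cv2.imwrite('pics/w6.png',np.hstack([im,manip.snapshot('scene')[80:,130:380].repeat(1,0)[:304].copy() if 0 else im[:, :0]])[:,:,::-1])
sc=manip.snapshot('scene')[120:300,180:380]
cv2.imwrite('pics/s6.png',np.hstack([cv2.resize(im,(400,300)),cv2.resize(sc,(400,360))[:300]])[:,:,::-1])
E
```

```text
t 8.75 tcp [ 0.5951 -0.3227  0.2625] case [ 51.8  -1.6 262.5] F [-4.3  5.5  9.1] gap 0.102 q [-0.66  0.55  1.23  0.    1.37 -0.75]
toolR [[-0.091, 0.996, 0.0], [0.996, 0.091, 0.002], [0.002, 0.0, -1.0]] yaw_y 0.0907
```

View pics/s6.png

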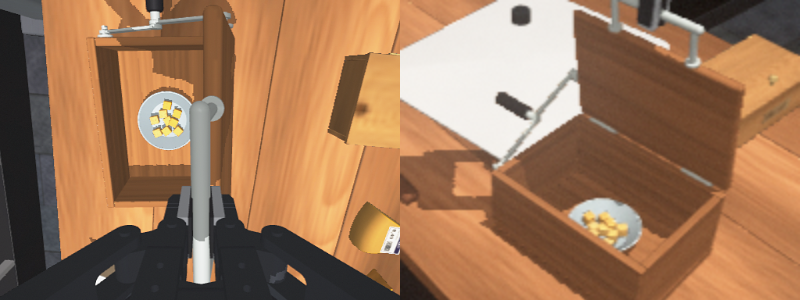

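Right half: the lid stands up, the stay is extended straight and the peg is free at about scene pixels (230,168) to (245,176). I'll release and leave upward.

>>> drive_tool --pt "255 0 0 0 0 0 0" --pt "130 0 -0.2 0 0 0 0" --pt "130 0 -0.2 0 0 0 0" --pt "130 0 -0.2 0 0 0 0" --pt "130 0 -0.2 -2 0 0 0" --pt "130 0 -0.2 -5 0 0 0" --pt "130 0 -0.2 -9 0 0 0" --pt "255 0 -0.2 -9 0 0 0" --pt "255 0 -0.2 -9 0 0 0" --pt "255 0 -0.2 -9 0 0 0" --pt "255 0 -0.2 -9 0 0 0" --pt "255 0 -0.2 -9 0 0 0" --pt "255 0 -0.2 -9 0 0 0"

```text
t: 10.15
tcp_pos: [0.593, -0.3246, 0.3484]
tool_rot: [0.675, 0.738, -0.0, -0.001]
force: [-0.2, 0.4, -0.0]
finger_gap: 0.0
```

```bash
python3 - <<'E'
from h import *
st()
w=manip.snapshot('wrist')[:300,:400]; s=manip.snapshot('scene')[120:270,180:380]; 
cv2.imwrite('pics/s7.png',np.hstack([w,cv2.resize(s,(400,300))])[:,:,::-1])
for n in('scene','wrist'): print(n,proj(n,(*(C+[-.158*np.sin(yaw),.158*np.cos(yaw)]),.135)))
E
```

```text
t 10.15 tcp [ 0.593  -0.3246  0.3484] case [ 49.5  -3.3 348.4] F [-0.2  0.4 -0. ] gap 0.0 q [-0.67  0.49  1.1  -0.    1.55 -0.76]
toolR [[-0.09, 0.996, -0.001], [0.996, 0.09, 0.001], [0.001, -0.001, -1.0]] yaw_y 0.0899
scene [233.75189017 169.85851145]
wrist [207.81962099  -5.56634371]
```

View pics/s7.png

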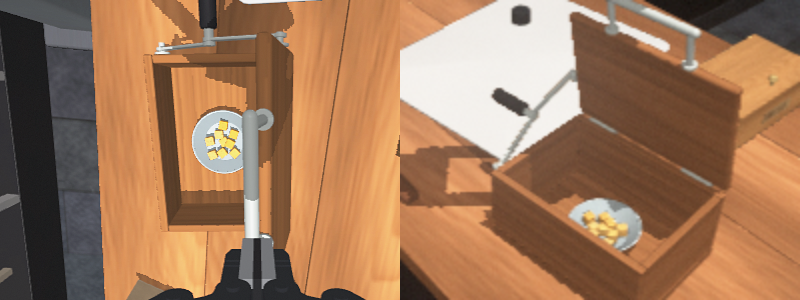

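The lid stands by itself with the stay past straight. The peg appears at scene pixel (237,171), close to the predicted (234,170). I'll go above the outer half of the peg.

>>> drive_tool --pt "255 4.5 -1.3 0 0 0 0" --pt "255 9 -2.6 0 0 0 0" --pt "255 13 -3.9 0 0 0 0" --pt "255 17 -5 0 0 0 0" --pt "255 17.2 -5 4 0 0 0" --pt "255 17.2 -5 8 0 0 0" --pt "255 17.2 -5 12 0 0 0" --pt "255 17.2 -5 16 0 0 0" --pt "255 17.2 -5 18.5 0 0 0" --pt "255 17.2 -5 18.5 0 0 0" --pt "255 17.2 -5 18.5 0 0 0"

```text
t: 11.35
tcp_pos: [0.5284, -0.1582, 0.1648]
tool_rot: [0.675, 0.738, 0.0, 0.0]
force: [-0.4, 0.1, -0.2]
finger_gap: -0.001
```

```bash
python3 - <<'E'
from h import *
s=st(); print(proj('wrist',s['tcp_pos']),proj('scene',s['tcp_pos']))
w=manip.snapshot('wrist')[84:,60:460]; s=manip.snapshot('scene')[100:250,150:350]
cv2.imwrite('pics/s8.png',np.hstack([w,cv2.resize(s,(400,300))])[:,:,::-1])
E
```

```text
t 11.35 tcp [ 0.5284 -0.1582  0.1648] case [-1.000e-01  1.682e+02  1.648e+02] F [-0.4  0.1 -0.2] gap -0.001 q [-0.49  0.48  1.66 -0.    0.99 -0.58]
toolR [[-0.09, 0.996, 0.0], [0.996, 0.09, -0.0], [-0.0, 0.0, -1.0]] yaw_y 0.09
[257.88681468 232.4597633 ] [230.5983088  158.29194415]
```

View pics/s8.png

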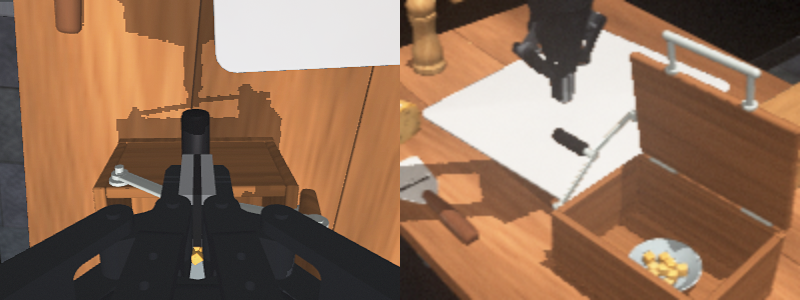

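In the scene crop the fingertip is right above the peg's outer half, and about 20 mm higher than the nominal TCP. I'll push down and back, then leave upward.

>>> drive_tool --pt "255 0 0 1.8 0 0 0" --pt "255 0 0 3.5 0 0 0" --pt "255 0 0 4.3 0 0 0" --pt "255 0 0.3 5.2 0 0 0" --pt "255 0 0.7 6.2 0 0 0" --pt "255 0 1.2 7.2 0 0 0" --pt "255 0 1.7 8.2 0 0 0" --pt "255 0 2.3 9.0 0 0 0" --pt "255 0 2.3 9.0 0 0 0" --pt "255 0 2.3 5.0 0 0 0" --pt "255 0.5 2.0 0 0 0 0" --pt "255 1 1 -5 0 0 0" --pt "255 2 0 -10 0 0 0"

```text
t: 12.75
tcp_pos: [0.5275, -0.1389, 0.2626]
tool_rot: [0.675, 0.738, 0.0, 0.001]
force: [0.2, 0.3, -0.5]
finger_gap: 0.001
```

```bash
python3 - <<'E'
from h import *
st(); cv2.imwrite('pics/s9.png',manip.snapshot('scene')[:,:,::-1])
E
```

```text
t 12.75 tcp [ 0.5275 -0.1389  0.2626] case [  0.7 187.5 262.6] F [ 0.2  0.3 -0.5] gap 0.001 q [-0.46  0.36  1.57  0.    1.22 -0.55]
toolR [[-0.089, 0.996, 0.002], [0.996, 0.089, -0.001], [-0.001, 0.001, -1.0]] yaw_y 0.0896
```

>>> drive_tool --pt "255 1 0 0 0 0 0" --pt "255 1 0 0 0 0 0" --pt "255 1 0 0 0 0 0" --pt "255 1 0 0 0 0 0" --pt "255 1 0 0 0 0 0" --pt "255 1 0 0 0 0 0" --pt "255 1 0 0 0 0 0" --pt "255 1 0 0 0 0 0" --pt "255 1 0 0 0 0 0" --pt "255 1 0 0 0 0 0"

```text
t: 13.8
tcp_pos: [0.526, -0.1287, 0.2611]
tool_rot: [0.675, 0.738, 0.0, 0.0]
force: [0.8, 0.3, -0.1]
finger_gap: -0.002
```

```bash
python3 - <<'E'
from h import *
st(); a=cv2.imread('pics/s9.png')[100:300,150:350]; b=manip.snapshot('scene')[100:300,150:350,::-1]
cv2.imwrite('pics/s10.png',cv2.resize(np.hstack([a,b]),(800,400)))
E
```

```text
t 13.8 tcp [ 0.526  -0.1287  0.2611] case [2.000e-01 1.978e+02 2.611e+02] F [ 0.8  0.3 -0.1] gap -0.002 q [-0.45  0.35  1.58 -0.    1.21 -0.54]
toolR [[-0.09, 0.996, 0.0], [0.996, 0.09, -0.0], [-0.0, 0.0, -1.0]] yaw_y 0.09
```

View pics/s10.png

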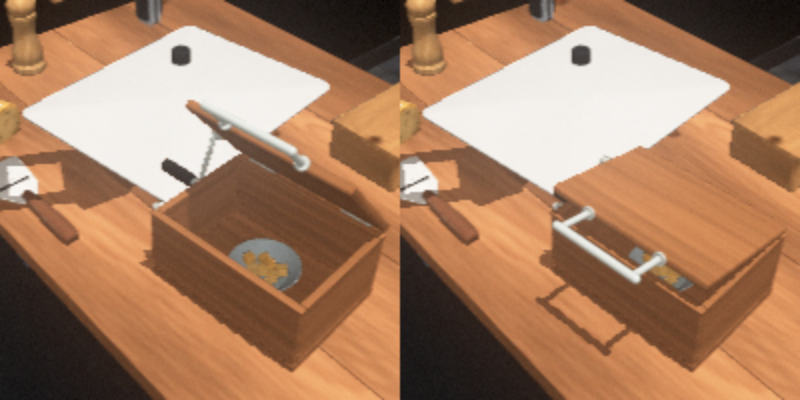

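The knee broke while the lid was well up (left), and a second later the lid is almost shut (right). I'll wait for it to settle, then compare with the first picture numerically.

>>> drive_tool --pt "255 0 0 0 0 0 0" --pt "255 0 0 0 0 0 0" --pt "255 0 0 0 0 0 0" --pt "255 0 0 0 0 0 0" --pt "255 0 0 0 0 0 0" --pt "255 0 0 0 0 0 0" --pt "255 0 0 0 0 0 0" --pt "255 0 0 0 0 0 0" --pt "255 0 0 0 0 0 0" --pt "255 0 0 0 0 0 0" --pt "255 0 0 0 0 0 0" --pt "255 0 0 0 0 0 0" --pt "255 0 0 0 0 0 0" --pt "255 0 0 0 0 0 0" --pt "255 0 0 0 0 0 0" --pt "255 0 0 0 0 0 0" --pt "255 0 0 0 0 0 0" --pt "255 0 0 0 0 0 0" --pt "255 0 0 0 0 0 0" --pt "255 0 0 0 0 0 0"

```text
t: 15.85
tcp_pos: [0.526, -0.1287, 0.261]
tool_rot: [0.675, 0.738, -0.0, -0.0]
force: [-0.8, 0.2, 0.9]
finger_gap: -0.001
```

```bash
python3 - <<'E'
from h import *
st(); a=cv2.imread('pics/scene0.png')[200:290,222:345].astype(int); b=manip.snapshot('scene')[200:290,222:345,::-1].astype(int)
d=np.abs(a-b).max(2); print('changed px',(d>40).sum(),'of',d.size, np.argwhere(d>40)[:10].tolist())
E
```

```text
t 15.85 tcp [ 0.526  -0.1287  0.261 ] case [1.000e-01 1.978e+02 2.610e+02] F [-0.8  0.2  0.9] gap -0.001 q [-0.45  0.35  1.58 -0.    1.21 -0.54]
toolR [[-0.09, 0.996, -0.0], [0.996, 0.09, -0.0], [-0.0, -0.0, -1.0]] yaw_y 0.09
changed px 0 of 11070 []
```

The picture of the lid and handle is identical to the start, so the lid is fully shut.

```bash
python3 -c "
from station import manip
print(manip.sign_off())"
```

```text
the job is handed in; nothing more can be done
None
```

I raised the lid by its handle until the stay locked, and let go. I then pushed the stay's knee back by the outer half of the black peg and left upward. The lid sank shut by itself, and I handed the job in at about 15.9 s.

**Checks:**
- **Lid standing:** the pictures taken about 0.7 s after I let go showed the lid up and the stay past straight. I judged the lock from pictures, because no joint reading is available.
- **Knee broken:** a picture just after the push showed the stay folding with the lid still well up.
- **Lid shut:** the last scene picture matched the first around the lid and handle, with no changed pixels. I took the folded stay from the shut lid and did not look at it separately.
- **Robot clear:** the tool stood well clear of the case, and the force reading was only noise, about 1 N.

**What disagreed:** the first grasp closed on nothing. The fingertips looked about 20 mm higher than the reported TCP (the tool point at the finger ends). I allowed for that by going lower; the second grasp held, and I used the same allowance for the peg.

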